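# Trip-test the sieve shaker and offer up its clamp arm

### The arm

A 6-joint arm with a two-finger parallel gripper is mounted at the origin on the work surface. World frame = base frame: x ahead of the robot, y to its left, z up, the work surface at z = 0. Lengths are in mm, angles in rad, forces in N, time in s.
With the tool pointing down it reaches from about 350 to 775 mm from the base axis. Payload 7.3 kg.
Tool frame: the origin (TCP) lies between the finger pads; the fingertips stand 25 mm ahead of it and the grasp point (between the pads) lies 6 mm ahead of it; z points along the fingers, y is the line along which they close (so a half turn about z gives the same grasp; the last joint's range is limited). The gripper opens to 92 mm and grips with 3 to 60 N. Pads are 19 mm wide; open, the fingers measure 130 mm over their backs; the gripper's body (75 mm by 190 mm) begins 47 mm behind the grasp point.
Start: joints at [1.158, 0.342, 1.524, -0, 1.275, -0.146], TCP at [138.398, 506.447, 251.741] pointing down, gripper open.
Joint ranges: [-2.53, 2.53], [-0.77, 2.02], [0.04, 2.7], [-1, 4.14], [0.28, 2.66], [-3.11, 3.11]. Speed limits (rad/s): [2.57, 2.57, 3.14, 3.14, 3.14, 3.14].

### API

Orientations are given as [roll, pitch, yaw] about the fixed x, y, z axes, in that order (R = Rz(yaw) Ry(pitch) Rx(roll)).
In Python, from plant import bot gives the robot as it stands.
- The arm moves only by the tool play_rows, never from a script. Its argument "commands" is a list of rows, each an object of numbers: "x", "y", "z": the shift along the tool's x, y, z in m; "twist": the turn about the tool's z in degrees. In form: [{"x": .., "y": .., "z": .., "twist": ..}, ...]. A call has exactly 8 rows; each row is the pose to reach, as a shift and turn from the pose commanded when the call began, along the tool's axes at that moment; what a row does not reach only later rows make up. A row lasts 1/10 s, in which the tool goes at most 50 mm and 8.59 degrees, less where a joint would pass 70% of its speed; a pose out of reach is approached as far as the arm can. A call with a gripper value outside its range is refused whole. "jaw" is the closure, from 0 (fully open) to 1 (shut), set as the call begins (left out, the last holds). The fingers move at their own pace and stop on an object; the grip force is fixed at half the most. Time passes only in rows, so rows that repeat a pose let the fingers close, or fill a call up. It gives the time, the measured TCP pose, the force, the opening and the grip force at its end, in the units of the state.
- bot.get_obs(): the state, without advancing time (a new reading comes with each control period).
- bot.capture(name): name is "scene" or "top" or "wrist"; returns a dict with "pixels" (420x560x3 uint8, red, green, blue), "fx", "fy", "cx", "cy" (pixels), "eye" and "rotation" of the camera in the world. Camera axes: x right, y down, z forward; pixel columns grow to the right and rows downward; lengths in mm; the calibration is good to about 2 mm. A picture is of the moment at which its call begins. There is no depth.
- bot.close_job(): hands the job in; it is judged then, once.
The state is a dict: "time": time; "joint_positions": joint angles; "dq": joint speeds; "tau": joint torques, N m; "tool_pos": TCP position; "tcp_rot": TCP orientation; "contact_force": force on the tool from outside, world axes, zero at the start; "moment": the same for the moment, N m; "grip_width": finger opening in mm; "finger_force": force on a finger pad.
Only numpy, scipy, OpenCV 4.12 (cv2) and the standard library are available. Lean on these libraries where they do the work, as an engineer would, in place of code of your own. Each camera call takes 0.05 s, during which the arm holds its last target. There are 200 camera calls.

### The job

Get the sieve shaker ready: press its test button so that the trip lever drops, and lift the lever back up until it stays up by itself. Then pick up the loose clamp arm at its balance point and hold it level about 4 cm above the lid of the sieve stack, its round boss centred over the lid and its fork over the post, without knocking it against the shaker or pushing the dish, tin or stamp about. Finish while still holding it there; do not put it down.

Things in the scene. Friction and masses are not known exactly. Their poses are not given: they have to be found in the camera images.
- shaker: Sieve shaker, fixed: grey base 270 x 170 mm, 60 mm high, with a round stack of small bright sieves (109 mm over the rims) under a flat lid, and a thin post. A pod 55 mm high (x -45 to 145, y -230 to -80 mm) carries the test button and trip lever. Origin on the bench under the stack's middle; z up; x points from the stack to the post, within 0.2 rad of the world's x.
- lid_top (a point): Centre of the top of the flat lid on the sieve stack, 150 mm above the bench; axes as the shaker's.
- post_top (a point): Top of the clamp post, a steel rod of 12 mm diameter, 165 mm above the bench, 150 mm from the stack's middle along the shaker's +x; axes as the shaker's.
- button_top (a point): Centre of the top of the round white test button (28 mm across, in a black ring of 44 mm, on the pod), 77 mm above the bench; axes as the shaker's. It is pressed straight down.
- test_button (a joint): Travel of the test button in m: 0 up, 0.006 fully down; spring, about 1.5 N at first and 5 N fully down. Pressed down fully, it trips the lever (from about 3.5 mm on).
- trip_tip (a point): Middle of the flat white grip at the end of the trip lever (a thin steel rod in a black slot on the pod, 90 mm from the button along the shaker's +x). The grip is 14 mm wide along the hinge axis, 12 mm thick, 28 mm long; its middle is 75 mm from the hinge, about 119 mm above the bench when up, 86 mm when dropped.
- trip_hinge (a point): Point on the hinge axis of the trip lever, in line with the lever, 45 mm above the bench (inside the pod). The hinge axis is the shaker's x axis (this point has the shaker's axes).
- trip (a joint): Trip lever angle, rad. 0: up, leaning 0.15 rad past upright to the shaker's +y, on its stop, stays by its weight. Grows as it falls to the shaker's -y (away from the stack); 1.15: dropped. No spring, hardly any friction: above 0.15 it falls to dropped, below that back to up. From the hinge the tip lies at (y, z) = 75 mm x (sin(0.15 - angle), cos(0.15 - angle)) in the shaker's axes.
- clamp_balance (a point): Balance point of the loose clamp arm, half-way up its bar, 44 mm from the boss's centre (well short of mid-length). The bar is 14 mm wide and 16 mm high; its middle is 21 mm above the bench, with 13 mm free under the bar. x points along the bar to the boss, z up; the arm lies with the boss roughly towards the robot (within 0.9 rad).
- clamp_boss (a point): Centre of the underside of the clamp arm's boss: 44 mm along +x from the balance point and 21 mm below it; axes as clamp_balance.
- clamp_fork (a point): Middle of the clamp arm's fork slot, at the bar's mid-height: 106 mm along -x from the balance point (150 mm from the boss's centre); the slot is 14 mm wide.
- clamp: The loose clamp arm: a light grey cast-metal lever, about 0.55 kg, 185 mm long: a heavy round boss (40 mm across, 38 mm high) at one end, a straight bar, and a light two-pronged fork (30 mm wide) at the other. It lies on the boss and a foot by the fork. Origin on its underside, 21 mm below the balance point, axes as clamp_balance.
- dish_center (a point): Small round metal dish, 72 mm across, 16 mm high, beyond the work; centre. Leave alone.
- tin_center (a point): Open rectangular metal tin, 100 x 65 x 16 mm, to the left; centre. Leave alone.
- stamp_center (a point): Amber and orange hand stamp, 45 x 65 mm, 65 mm high, to the left near the robot; centre. Leave alone.

How it is judged:
By the outcome, as a careful person would: the job done as asked, in the order asked, and still so for the second after the job is handed in, while the arm keeps its last pose, push and grip.
It also fails if it takes over 66 s, if anything falls off the work surface, if the arm or the gripper's body presses on something with over 40 N, if the wrist force passes 120 N, or if a joint passes its speed limit or range.

## Working session

There is one attempt and no reset: what is moved stays moved. The work goes in short steps, Python scripts to look and compute and a tool call to move; the robot and the scene stay as the last step left them, time stands still between calls to the robot, and variables do not carry over. Pictures are saved under pics/ and viewed, at most 10 in all, crops included, and the job is handed in when it is done.

Besides the shell and the picture viewer there is one more tool, called after "Request:" as name([rows], argument=value, ...), one row to a line, values as JSON. play_rows: Moves the arm, as the interface text tells. Its arguments: {"type":"object","properties":{"commands":{"type":"array"},"jaw":{"type":"number"}},"required":["commands"]}

```bash
mkdir -p pics; ls; python3 - <<'E'
from plant import bot
import cv2
o=bot.get_obs()
for k,v in o.items(): print(k,v)
for n in("scene","top"):
    c=bot.capture(n); cv2.imwrite(f"pics/{n}0.png",cv2.cvtColor(c["pixels"],cv2.COLOR_RGB2BGR))
    print(n,c["fx"],c["cx"],c["cy"],c["eye"],c["rotation"])
E
```

```text
pics
time 0.0
joint_positions [ 1.15799735e+00  3.42769251e-01  1.52501930e+00  6.91088001e-06
  1.27537580e+00 -1.46004185e-01]
dq [ 0.0003253   0.00067864  0.00171282  0.00063293 -0.00052496  0.00206829]
tau [ 1.40263772e-03 -4.31230617e+01 -2.44223428e+01  7.17768981e-02
  5.59402665e-02 -1.32312734e-04]
tool_pos [138.24343129 506.09647152 251.0199794 ]
tcp_rot [-3.14003864e+00 -2.35198110e-04  2.87479566e+00]
contact_force [-0.05116395  0.74209412 -0.22473057]
moment [ 0.03010785 -0.0087684  -0.01093538]
finger_force 0.0
grip_width 91.84578694908046
scene 441.8848023707998 279.903390068488 210.60725464980266 [1269.24083628  619.73395696  776.26726715] [-2.22152791 -0.01103017  2.16927503]
top 430.6897217108861 276.34351538131864 218.97615624230644 [ 434.8198874   124.06048173 1378.68923015] [-3.05027087e+00 -1.49673883e-03 -1.55740093e+00]
```

View pics/top0.png

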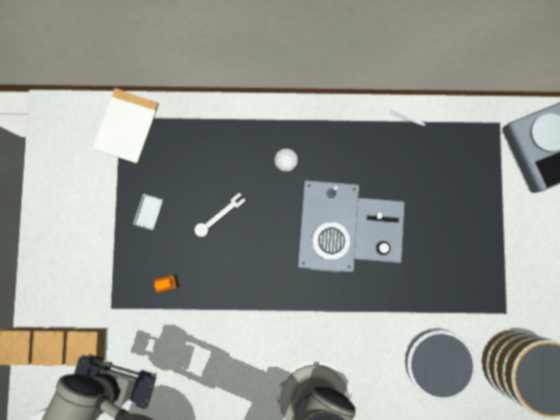

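View pics/scene0.png

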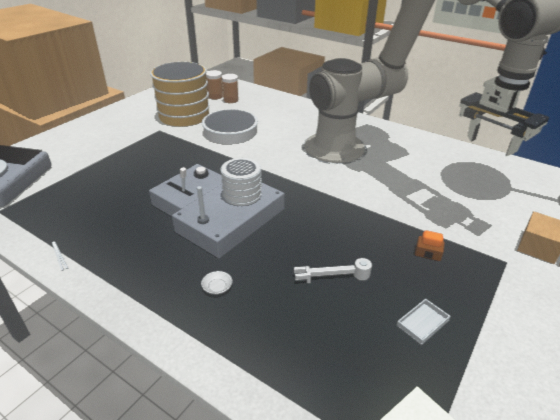

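The top view shows the stack lid at about (331,241), the post at (336,190), the button at (383,248), the lever at (380,216), the clamp boss at (201,230) and the fork at (238,200). The scene view agrees with this. I'll enlarge both areas.

```bash
cat > h.py <<'E'
import numpy as np, cv2
from scipy.spatial.transform import Rotation as R
from plant import bot
def cap(n):
    c=bot.capture(n); c["R"]=R.from_euler("xyz",c["rotation"]).as_matrix(); return c
def ray(c,u,v,z):
    d=c["R"]@np.array([(u-c["cx"])/c["fx"],(v-c["cy"])/c["fy"],1]); e=np.array(c["eye"])
    return e+d*(z-e[2])/d[2]
def proj(c,p):
    q=c["R"].T@(np.array(p)-c["eye"]); return np.array([c["fx"]*q[0]/q[2]+c["cx"],c["fy"]*q[1]/q[2]+c["cy"]])
def crop(c,u0,v0,u1,v1,s): 
    b=cv2.cvtColor(c["pixels"],cv2.COLOR_RGB2BGR)[v0:v1,u0:u1]
    return cv2.resize(b,None,fx=s,fy=s,interpolation=cv2.INTER_CUBIC)
E
python3 - <<'E'
from h import *
c=cap("top")
a=crop(c,295,170,415,280,5); b=crop(c,185,185,225+30,245,2.5)
o=np.zeros((600,800,3),np.uint8); o[:550,:600]=a; o[:b.shape[0],605:605+b.shape[1]]=b
cv2.imwrite("pics/t1.png",o)
for n,u,v,z in[("lid",331,241,150),("post",336,190,165),("btn",383,248,77),("tip",380,216,119),("boss",201,230,38),("fork",238,200,29)]: print(n,ray(c,u,v,z).round(0))
E
```

```text
lid [486. -33. 150.]
post [631. -45. 165.]
btn [ 470. -199.   77.]
tip [ 563. -181.  119.]
boss [520. 358.  38.]
fork [617. 246.  29.]
```

View pics/t1.png

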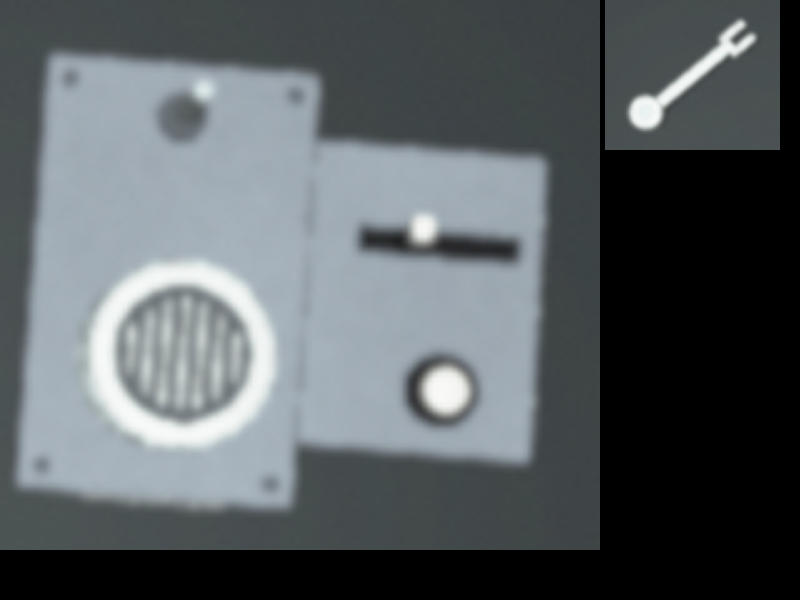

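The crop shows the lid at (331.2,240.2), the post top at (335.6,187.6), the button at (383.6,247.4), the lever tip at (379.4,215.2), the clamp boss at (201.6,229.4) and the fork slot at (239,199.6). The base edge leans slightly, which means a small negative yaw.

```bash
python3 - <<'E'
from h import *
c=cap("top")
P={n:ray(c,u,v,z) for n,u,v,z in[("lid",331.2,240.2,150),("post",335.6,187.6,165),("btn",383.6,247.4,77),("tip",379.4,215.2,128),("boss",201.6,229.4,38),("fork",239,199.6,29)]}
for n in P: print(n,P[n].round(1))
f=lambda a,b:(P[b]-P[a],np.hypot(*(P[b]-P[a])[:2]),np.arctan2(*(P[b]-P[a])[1::-1]))
print(f("lid","post"),f("fork","boss"))
e=lambda x,y,z:ray(c,295+x/5-.4,170+y/5-.4,z)
for a,b,z in[((18,487),(50,55),60),((531,463),(547,157),55)]:
    d=e(*b,z)-e(*a,z);print(np.arctan2(d[1],d[0]),np.hypot(d[0],d[1]))
d=e(360,238,55)-e(518,250,55);print(np.arctan2(-d[0],d[1]))
yaw=np.arctan2(*(P["post"]-P["lid"])[1::-1])
Rz=R.from_euler("z",yaw).as_matrix()
for n in("btn","tip"): print(n,"in shaker",Rz.T@(P[n]-P["lid"]))
E
```

```text
lid [488.7 -33.5 150. ]
post [638.  -43.9 165. ]
btn [ 472.3 -201.1   77. ]
tip [ 564.5 -177.   128. ]
boss [521.8 356.3  38. ]
fork [618.3 242.5  29. ]
(array([149.35096499, -10.34810269,  15.        ]), np.float64(149.70903102770072), np.float64(-0.06917659230023378)) (array([-96.48792533, 113.8089832 ,   9.        ]), np.float64(149.20591272130997), np.float64(2.274015212280186))
-0.0655927361271963 267.0936805081992
-0.06537627006295345 189.33587903564387
-0.06269733356750466
btn in shaker [  -4.77339737 -168.28773988  -73.        ]
tip in shaker [  85.55872313 -137.84067595  -22.        ]
```

Everything is consistent: lid to post is 149.7 mm, fork to boss is 149.2 mm, the yaw is about -0.067, and the lever sits 90 mm from the button. Next I'll work out the moves.

```bash
cat >> h.py <<'E'
YS=np.pi-0.067
L=np.array([488.7,-33.5]); RS=R.from_euler("z",-0.067).as_matrix()[:2,:2]
def S(x,y): return L+RS@[x,y]
def go(p,yaw,frm=None):
    """shift (m, tool axes) and twist (deg) from current (or given (pos,yaw)) to TCP p, yaw, tool down"""
    o=bot.get_obs(); q,y0=frm or (o["tool_pos"],o["tcp_rot"][2])
    T=R.from_euler("xyz",[np.pi,0,y0]).as_matrix()
    d=T.T@(np.array(p)-q)/1000; tw=-np.degrees((yaw-y0+np.pi)%(2*np.pi)-np.pi)
    print("go",d.round(4),round(tw,2)); return (np.array(p,float),yaw)
def st():
    o=bot.get_obs(); print({k:np.round(o[k],3) for k in("time","tool_pos","tcp_rot","contact_force","moment","grip_width","finger_force")})
E
python3 - <<'E'
from h import *
f=go([450,150,251],YS)
f=go([472.3,-201.1,200],YS,f)
f=go([472.3,-201.1,112],YS,f)
E
```

```text
go [-3.946e-01 -2.615e-01  3.000e-04] -11.45
go [-0.0458 -0.3488  0.051 ] -0.0
go [ 0.    -0.     0.088] -0.0
```

Request:
play_rows([
  {"x":-0.04,"y":-0.026,"z":0,"twist":-2},
  {"x":-0.08,"y":-0.052,"z":0,"twist":-4},
  {"x":-0.12,"y":-0.078,"z":0,"twist":-6},
  {"x":-0.16,"y":-0.104,"z":0,"twist":-8},
  {"x":-0.2,"y":-0.13,"z":0,"twist":-10},
  {"x":-0.24,"y":-0.157,"z":0,"twist":-11.45},
  {"x":-0.28,"y":-0.184,"z":0,"twist":-11.45},
  {"x":-0.32,"y":-0.211,"z":0,"twist":-11.45},
], jaw=1)

```text
time: 1.0
tool_pos: [392.3, 216.8, 251.8]
tcp_rot: [3.141, 0.0, 3.075]
contact_force: [1.0, 0.9, -0.2]
grip_width: 32.5
finger_force: 0.0
```

```bash
python3 - <<'E'
from h import *
st()
f=go([472.3,-201.1,200],YS)
E
```

```text
{'time': np.float64(1.0), 'tool_pos': array([392.342, 216.837, 251.803]), 'tcp_rot': array([3.141, 0.   , 3.075]), 'contact_force': array([ 1.024,  0.859, -0.176]), 'moment': array([ 0.008, -0.034, -0.056]), 'grip_width': np.float64(32.511), 'finger_force': np.float64(0.0)}
go [-0.1077 -0.4117  0.0518] 0.0
```

Request:
play_rows([
  {"x":-0.012,"y":-0.045,"z":0},
  {"x":-0.024,"y":-0.09,"z":0},
  {"x":-0.036,"y":-0.135,"z":0},
  {"x":-0.048,"y":-0.18,"z":0},
  {"x":-0.06,"y":-0.225,"z":0},
  {"x":-0.072,"y":-0.27,"z":0},
  {"x":-0.083,"y":-0.315,"z":0},
  {"x":-0.095,"y":-0.36,"z":0},
])

```text
invalid input at $.commands[0]: expected keys x, y, z, twist
```

```bash
python3 - <<'E'
from h import *
st()
f=go([472.3,-201.1,112],YS)
E
```

```text
{'time': np.float64(1.0), 'tool_pos': array([392.342, 216.837, 251.803]), 'tcp_rot': array([3.141, 0.   , 3.075]), 'contact_force': array([ 1.024,  0.859, -0.176]), 'moment': array([ 0.008, -0.034, -0.056]), 'grip_width': np.float64(32.511), 'finger_force': np.float64(0.0)}
go [-0.1077 -0.4117  0.1398] 0.0
```

Request:
play_rows([
  {"x":-0.012,"y":-0.045,"z":0,"twist":0},
  {"x":-0.024,"y":-0.09,"z":0,"twist":0},
  {"x":-0.036,"y":-0.135,"z":0,"twist":0},
  {"x":-0.048,"y":-0.18,"z":0,"twist":0},
  {"x":-0.06,"y":-0.225,"z":0,"twist":0},
  {"x":-0.072,"y":-0.27,"z":0,"twist":0},
  {"x":-0.083,"y":-0.315,"z":0,"twist":0},
  {"x":-0.095,"y":-0.36,"z":0,"twist":0},
])

```text
time: 1.8
tool_pos: [462.0, -149.0, 251.7]
tcp_rot: [3.141, 0.0, 3.074]
contact_force: [0.9, 0.3, 0.6]
grip_width: 0.3
finger_force: 0.0
```

```bash
python3 - <<'E'
from h import *
st()
f=go([472.3,-201.1,140],YS)
c=cap("wrist"); cv2.imwrite("pics/w1.png",crop(c,0,0,560,420,1))
for n,p in [("btn",[472.3,-201.1,77]),("tiptop",[*S(85.5,-138),133]),("lid",[*L,150])]: print(n,proj(c,p).round(1))
E
```

```text
{'time': np.float64(1.8), 'tool_pos': array([ 461.998, -148.956,  251.676]), 'tcp_rot': array([3.141, 0.   , 3.074]), 'contact_force': array([0.947, 0.293, 0.586]), 'moment': array([ 0.092, -0.046,  0.058]), 'grip_width': np.float64(0.277), 'finger_force': np.float64(0.0)}
go [-0.0138 -0.0513  0.1117] -0.02
btn [223.3 206.4]
tiptop [251.5 318.4]
lid [422.7 238.5]
```

View pics/w1.png

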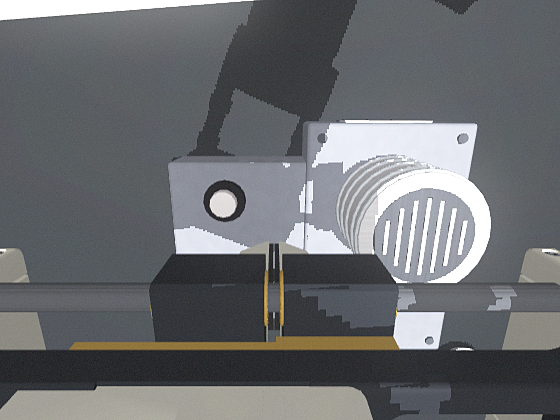

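The wrist view shows the button at (222,205) against a prediction of (223,206), and the lid at about (423,235). The measurements hold, so I'll move over the button and descend.

Request:
play_rows([
  {"x":-0.007,"y":-0.026,"z":0.02,"twist":0},
  {"x":-0.0138,"y":-0.0513,"z":0.05,"twist":0},
  {"x":-0.0138,"y":-0.0513,"z":0.085,"twist":0},
  {"x":-0.0138,"y":-0.0513,"z":0.115,"twist":0},
  {"x":-0.0138,"y":-0.0513,"z":0.135,"twist":0},
  {"x":-0.0138,"y":-0.0513,"z":0.143,"twist":0},
  {"x":-0.0138,"y":-0.0513,"z":0.148,"twist":0},
  {"x":-0.0138,"y":-0.0513,"z":0.151,"twist":0},
])

```text
time: 2.65
tool_pos: [472.8, -199.1, 101.1]
tcp_rot: [-3.141, 0.001, 3.075]
contact_force: [-1.5, 0.7, 3.0]
grip_width: 0.4
finger_force: 1.2
```

Request:
play_rows([
  {"x":0,"y":-0.001,"z":0.001,"twist":0},
  {"x":0,"y":-0.001,"z":0.002,"twist":0},
  {"x":0,"y":-0.001,"z":0.003,"twist":0},
  {"x":0,"y":-0.001,"z":0.004,"twist":0},
  {"x":0,"y":-0.001,"z":0.005,"twist":0},
  {"x":0,"y":-0.001,"z":0.0055,"twist":0},
  {"x":0,"y":-0.001,"z":0.006,"twist":0},
  {"x":0,"y":-0.001,"z":0.006,"twist":0},
])

```text
time: 3.45
tool_pos: [472.9, -200.2, 96.1]
tcp_rot: [-3.141, 0.002, 3.075]
contact_force: [-1.8, 4.5, 13.4]
grip_width: 0.1
finger_force: 7.2
```

```bash
python3 - <<'E'
from h import *
st()
c=cap("top"); s=cap("scene")
a=crop(c,295,170,435,280,4); b=crop(s,130,140,290,240,1.5)
o=np.zeros((600,800,3),np.uint8); o[:440,:560]=a; o[450:600,:240]=b
cv2.imwrite("pics/t2.png",o)
E
```

```text
{'time': np.float64(3.45), 'tool_pos': array([ 472.922, -200.208,   96.075]), 'tcp_rot': array([-3.141e+00,  2.000e-03,  3.075e+00]), 'contact_force': array([-1.818,  4.507, 13.397]), 'moment': array([ 0.686,  0.355, -0.017]), 'grip_width': np.float64(0.068), 'finger_force': np.float64(7.176)}
```

View pics/t2.png

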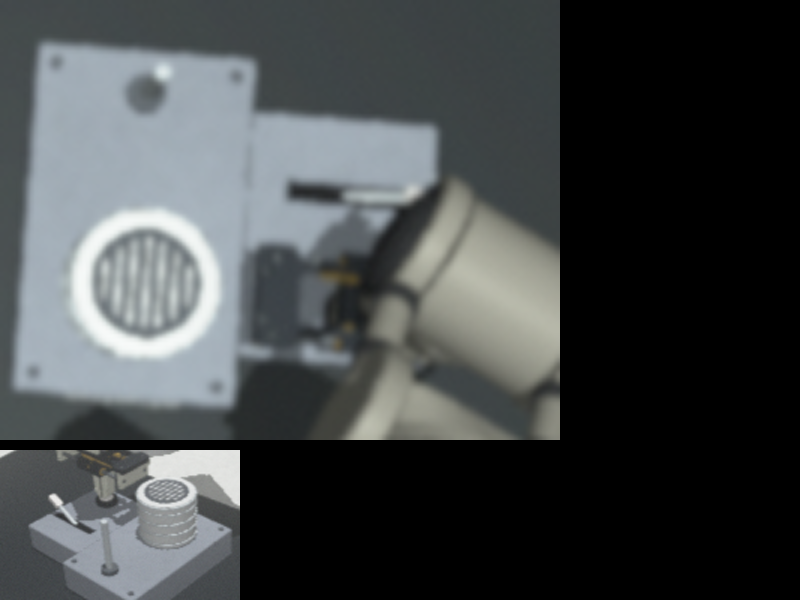

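The scene crop shows the lever dropped, with its grip at about (55,500) leaning away from the stack. In the top crop the grip is at about (412,192). Next I'll lift off, turn 90° so the closed fingers span the grip, and go to its far side.

```bash
python3 - <<'E'
from h import *
f=go([*S(85.5,-256),190],YS-np.pi/2)
f=go([*S(85.5,-256),96],YS-np.pi/2,f)
f=go([*S(85.5,-170),106],YS-np.pi/2,f)
print(np.hypot(*S(85.5,-256)))
E
```

```text
go [-0.0901 -0.0886 -0.0939] 90.01
go [ 0.    -0.     0.094] -0.0
go [ 0.086  0.    -0.01 ] -0.0
630.0171478007662
```

Request:
play_rows([
  {"x":0,"y":0,"z":-0.03,"twist":0},
  {"x":0,"y":0,"z":-0.07,"twist":0},
  {"x":-0.01,"y":-0.02,"z":-0.1,"twist":8},
  {"x":-0.03,"y":-0.045,"z":-0.1,"twist":16},
  {"x":-0.05,"y":-0.07,"z":-0.1,"twist":24},
  {"x":-0.07,"y":-0.0886,"z":-0.1,"twist":32},
  {"x":-0.09,"y":-0.0886,"z":-0.1,"twist":40},
  {"x":-0.09,"y":-0.0886,"z":-0.1,"twist":48},
])

```text
time: 4.35
tool_pos: [557.7, -295.5, 193.5]
tcp_rot: [3.142, 0.0, 2.231]
contact_force: [0.0, -0.2, -0.6]
grip_width: 0.3
finger_force: 0.0
```

```bash
python3 - <<'E'
from h import *
st()
f=go([*S(85.5,-256),96],YS-np.pi/2)
E
```

```text
{'time': np.float64(4.35), 'tool_pos': array([ 557.749, -295.539,  193.548]), 'tcp_rot': array([3.142, 0.   , 2.231]), 'contact_force': array([ 0.006, -0.178, -0.566]), 'moment': array([-0.094,  0.02 , -0.047]), 'grip_width': np.float64(0.348), 'finger_force': np.float64(0.0)}
go [ 0.0012 -0.0002  0.0975] 41.65
```

Request:
play_rows([
  {"x":0.001,"y":0,"z":0.0,"twist":8},
  {"x":0.001,"y":0,"z":0.0,"twist":16},
  {"x":0.001,"y":0,"z":0.01,"twist":24},
  {"x":0.001,"y":0,"z":0.025,"twist":32},
  {"x":0.001,"y":0,"z":0.05,"twist":40},
  {"x":0.001,"y":0,"z":0.075,"twist":41.65},
  {"x":0.001,"y":0,"z":0.0975,"twist":41.65},
  {"x":0.001,"y":0,"z":0.0975,"twist":41.65},
])

```text
time: 5.15
tool_pos: [553.7, -292.8, 93.4]
tcp_rot: [-3.135, -0.003, 1.51]
contact_force: [-0.4, -0.4, 0.4]
grip_width: 0.2
finger_force: 0.0
```

```bash
python3 - <<'E'
from h import *
st()
f=go([*S(85.5,-170),106],YS-np.pi/2)
E
```

```text
{'time': np.float64(5.15), 'tool_pos': array([ 553.711, -292.762,   93.38 ]), 'tcp_rot': array([-3.135e+00, -3.000e-03,  1.510e+00]), 'contact_force': array([-0.435, -0.42 ,  0.407]), 'moment': array([-0.059,  0.082,  0.028]), 'grip_width': np.float64(0.242), 'finger_force': np.float64(0.0)}
go [ 0.0843  0.0038 -0.0126] 0.35
```

Request:
play_rows([
  {"x":0.008,"y":0.002,"z":0,"twist":0},
  {"x":0.018,"y":0.0025,"z":0,"twist":0},
  {"x":0.026,"y":0.0025,"z":-0.001,"twist":0},
  {"x":0.034,"y":0.0025,"z":-0.003,"twist":0},
  {"x":0.042,"y":0.0025,"z":-0.005,"twist":0},
  {"x":0.05,"y":0.0025,"z":-0.007,"twist":0},
  {"x":0.058,"y":0.0025,"z":-0.009,"twist":0},
  {"x":0.066,"y":0.0025,"z":-0.01,"twist":0},
])

```text
time: 5.95
tool_pos: [562.4, -226.6, 107.9]
tcp_rot: [3.141, -0.0, 1.511]
contact_force: [0.2, -0.2, 0.5]
grip_width: 0.2
finger_force: 0.1
```

```bash
python3 - <<'E'
from h import *
st()
f=go([*S(85.5,-161),106],YS-np.pi/2)
E
```

```text
{'time': np.float64(5.95), 'tool_pos': array([ 562.437, -226.602,  107.872]), 'tcp_rot': array([ 3.141, -0.   ,  1.511]), 'contact_force': array([ 0.175, -0.198,  0.477]), 'moment': array([-0.17 ,  0.093, -0.023]), 'grip_width': np.float64(0.187), 'finger_force': np.float64(0.103)}
go [ 0.0267 -0.0008  0.0019] 0.39
```

Request:
play_rows([
  {"x":0.004,"y":0,"z":0,"twist":0},
  {"x":0.008,"y":0,"z":0,"twist":0},
  {"x":0.012,"y":0,"z":0,"twist":0},
  {"x":0.016,"y":0,"z":0,"twist":0},
  {"x":0.019,"y":0,"z":0,"twist":0},
  {"x":0.022,"y":0,"z":0,"twist":0},
  {"x":0.024,"y":0,"z":0,"twist":0},
  {"x":0.025,"y":0,"z":0,"twist":0},
])

```text
time: 6.75
tool_pos: [563.7, -202.9, 107.2]
tcp_rot: [-3.142, -0.0, 1.51]
contact_force: [-0.4, 0.6, 0.5]
grip_width: 0.6
finger_force: 0.0
```

```bash
python3 - <<'E'
from h import *
st()
c=cap("top"); s=cap("scene")
a=crop(c,295,170,435,280,4); b=crop(s,130,140,290,240,3)
o=np.zeros((600,800,3),np.uint8); o[:300,:480]=b;o[305:595,:400]=cv2.resize(a,(400,290))
cv2.imwrite("pics/t3.png",o)
E
```

```text
{'time': np.float64(6.75), 'tool_pos': array([ 563.709, -202.91 ,  107.163]), 'tcp_rot': array([-3.142, -0.   ,  1.51 ]), 'contact_force': array([-0.395,  0.621,  0.451]), 'moment': array([-0.169,  0.097, -0.009]), 'grip_width': np.float64(0.567), 'finger_force': np.float64(0.0)}
```

View pics/t3.png

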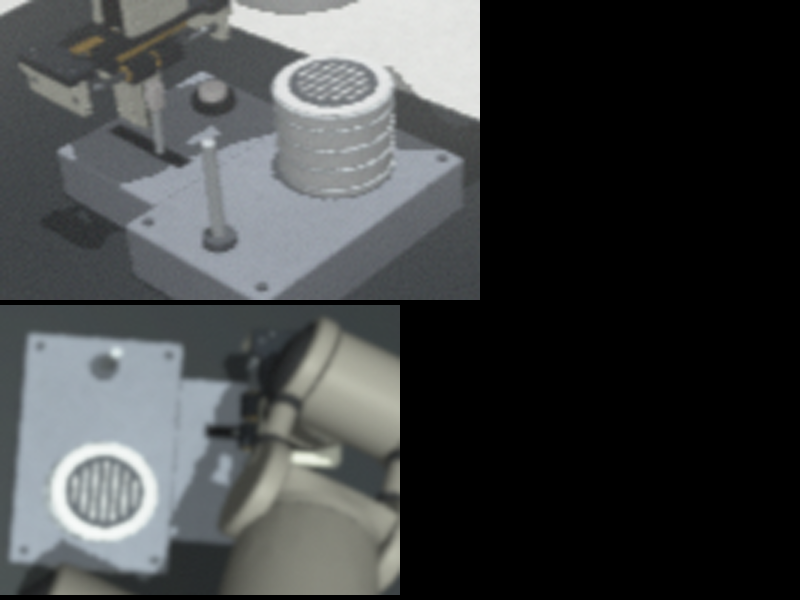

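The lever is nearly upright, at (152,65) to (158,150) in the scene crop. I'll push a few more millimetres, then back off and check.

Request:
play_rows([
  {"x":0.002,"y":0,"z":0,"twist":0},
  {"x":0.004,"y":0,"z":0,"twist":0},
  {"x":0.005,"y":0,"z":0,"twist":0},
  {"x":0.005,"y":0,"z":0,"twist":0},
  {"x":-0.01,"y":0,"z":0,"twist":0},
  {"x":-0.04,"y":0,"z":0,"twist":0},
  {"x":-0.07,"y":0,"z":-0.01,"twist":0},
  {"x":-0.07,"y":0,"z":-0.06,"twist":0},
])

```text
time: 7.65
tool_pos: [556.2, -276.2, 162.1]
tcp_rot: [-3.132, -0.004, 1.506]
contact_force: [1.1, -1.0, 0.0]
grip_width: 0.4
finger_force: 0.0
```

```bash
python3 - <<'E'
from h import *
st()
f=go([520,-300,260],YS-np.pi/2)
f=go([400,-150,330],2.1,f)
s=cap("scene")
cv2.imwrite("pics/t4.png",crop(s,130,140,290,240,4))
E
```

```text
{'time': np.float64(7.65), 'tool_pos': array([ 556.179, -276.157,  162.125]), 'tcp_rot': array([-3.132, -0.004,  1.506]), 'contact_force': array([ 1.08 , -0.963,  0.036]), 'moment': array([-0.097, -0.037, -0.046]), 'grip_width': np.float64(0.441), 'finger_force': np.float64(0.0)}
go [-0.0261 -0.0346 -0.0979] 0.14
go [ 0.1416 -0.1298 -0.07  ] -34.16
```

View pics/t4.png

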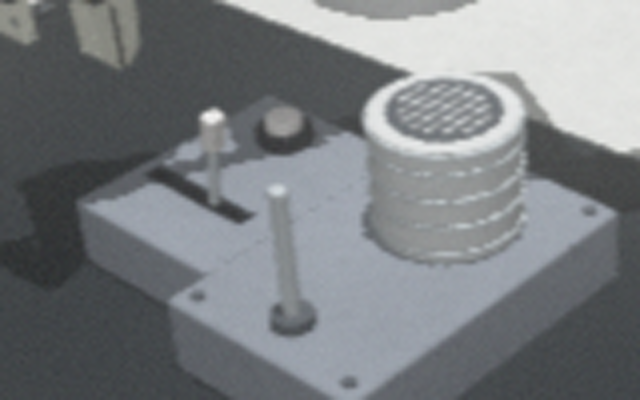

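The lever stands up on its own, with its grip at (212,130) and the finger well clear. Now I'll rise and go to the clamp with the jaw opening on the way.

```bash
python3 - <<'E'
from h import *
f=go([553,-150,265],1.506)
f=go([545,300,260],2.274)
E
```

```text
go [ 0.1265 -0.0159 -0.0903] 0.05
go [ 0.5751 -0.0526 -0.0853] -43.95
```

Request:
play_rows([
  {"x":0,"y":0,"z":-0.04,"twist":0},
  {"x":0.01,"y":0,"z":-0.08,"twist":0},
  {"x":0.04,"y":-0.004,"z":-0.1,"twist":0},
  {"x":0.085,"y":-0.008,"z":-0.1,"twist":-5},
  {"x":0.13,"y":-0.012,"z":-0.1,"twist":-10},
  {"x":0.175,"y":-0.016,"z":-0.1,"twist":-15},
  {"x":0.22,"y":-0.02,"z":-0.1,"twist":-20},
  {"x":0.265,"y":-0.024,"z":-0.1,"twist":-25},
], jaw=0)

```text
time: 8.5
tool_pos: [551.7, -6.1, 267.6]
tcp_rot: [3.14, 0.001, 1.949]
contact_force: [-0.1, 1.7, 0.2]
grip_width: 59.6
finger_force: 0.0
```

```bash
python3 - <<'E'
from h import *
st()
f=go([545,295,210],2.274)
E
```

```text
{'time': np.float64(8.5), 'tool_pos': array([551.651,  -6.111, 267.627]), 'tcp_rot': array([3.140e+00, 1.000e-03, 1.949e+00]), 'contact_force': array([-0.147,  1.674,  0.161]), 'moment': array([-0.069, -0.006,  0.034]), 'grip_width': np.float64(59.643), 'finger_force': np.float64(0.0)}
go [0.2823 0.1051 0.0576] -18.61
```

Request:
play_rows([
  {"x":0.04,"y":0.015,"z":0.0,"twist":-3},
  {"x":0.08,"y":0.03,"z":0.0,"twist":-6},
  {"x":0.12,"y":0.045,"z":0.0,"twist":-9},
  {"x":0.16,"y":0.06,"z":0.01,"twist":-12},
  {"x":0.2,"y":0.075,"z":0.02,"twist":-15},
  {"x":0.24,"y":0.09,"z":0.035,"twist":-18.6},
  {"x":0.27,"y":0.1,"z":0.05,"twist":-18.6},
  {"x":0.282,"y":0.105,"z":0.0576,"twist":-18.6},
])

```text
time: 9.3
tool_pos: [545.4, 296.0, 208.2]
tcp_rot: [-3.141, -0.001, 2.273]
contact_force: [-0.0, 0.1, -0.6]
grip_width: 92.1
finger_force: 0.0
```

```bash
python3 - <<'E'
from h import *
st()
f=go([550.3,322.7,29],2.274)
c=cap("wrist"); cv2.imwrite("pics/w2.png",crop(c,0,0,560,420,1))
b=np.array([521.8,356.3]);u=np.array([np.cos(2.274),np.sin(2.274)])
for n,d,z in[("boss",0,38),("bal",-44,29),("fork",-150,29)]: print(n,proj(c,[*(b+d*u),z]).round(1))
E
```

```text
{'time': np.float64(9.3), 'tool_pos': array([545.362, 296.007, 208.229]), 'tcp_rot': array([-3.141e+00, -1.000e-03,  2.273e+00]), 'contact_force': array([-0.028,  0.053, -0.559]), 'moment': array([-0.075, -0.056, -0.011]), 'grip_width': np.float64(92.103), 'finger_force': np.float64(0.0)}
go [0.0172 0.021  0.1792] -0.03
boss [296.9 129.4]
bal [295.4 174.6]
fork [293.6 271.1]
```

View pics/w2.png

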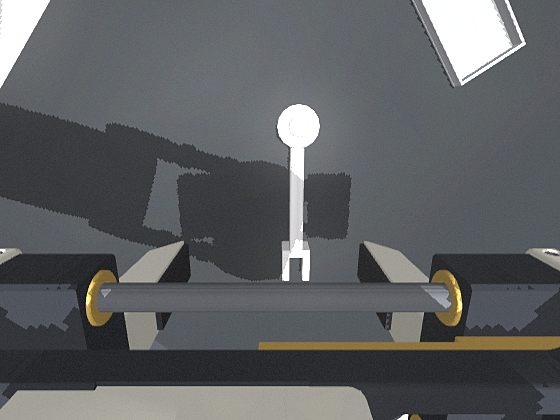

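The wrist view shows the boss at (298,127) and the fork slot at (296,267). Both are within about 3 mm of prediction, so I'll shift 2 mm and descend straddling the bar.

Request:
play_rows([
  {"x":0.01,"y":0.011,"z":0.02,"twist":0},
  {"x":0.019,"y":0.0225,"z":0.05,"twist":0},
  {"x":0.019,"y":0.0225,"z":0.085,"twist":0},
  {"x":0.019,"y":0.0225,"z":0.12,"twist":0},
  {"x":0.019,"y":0.0225,"z":0.15,"twist":0},
  {"x":0.019,"y":0.0225,"z":0.168,"twist":0},
  {"x":0.019,"y":0.0225,"z":0.176,"twist":0},
  {"x":0.019,"y":0.0225,"z":0.179,"twist":0},
])

```text
time: 10.15
tool_pos: [551.6, 321.7, 30.6]
tcp_rot: [-3.141, 0.0, 2.27]
contact_force: [0.6, 0.9, 0.7]
grip_width: 91.6
finger_force: 0.0
```

Request:
play_rows([
  {"x":0,"y":0,"z":0,"twist":0},
  {"x":0,"y":0,"z":0,"twist":0},
  {"x":0,"y":0,"z":0,"twist":0},
  {"x":0,"y":0,"z":0,"twist":0},
  {"x":0,"y":0,"z":0,"twist":0},
  {"x":0,"y":0,"z":0,"twist":0},
  {"x":0,"y":0,"z":0,"twist":0},
  {"x":0,"y":0,"z":0,"twist":0},
], jaw=1)

```text
time: 10.95
tool_pos: [550.8, 323.0, 30.6]
tcp_rot: [-3.142, -0.0, 2.271]
contact_force: [1.1, -0.8, 0.4]
grip_width: 32.2
finger_force: 0.0
```

Request:
play_rows([
  {"x":0,"y":0,"z":0.002,"twist":0},
  {"x":0,"y":0,"z":0.002,"twist":0},
  {"x":0,"y":0,"z":0.002,"twist":0},
  {"x":0,"y":0,"z":0.002,"twist":0},
  {"x":0,"y":0,"z":0.002,"twist":0},
  {"x":0,"y":0,"z":0.002,"twist":0},
  {"x":0,"y":0,"z":0.002,"twist":0},
  {"x":0,"y":0,"z":0.002,"twist":0},
])

```text
time: 11.75
tool_pos: [550.6, 322.8, 28.4]
tcp_rot: [-3.141, -0.0, 2.271]
contact_force: [1.7, 0.8, -3.5]
grip_width: 13.7
finger_force: 30.0
```

Request:
play_rows([
  {"x":0,"y":0,"z":-0.004,"twist":0},
  {"x":0,"y":0,"z":-0.012,"twist":0},
  {"x":0,"y":0,"z":-0.025,"twist":0},
  {"x":0,"y":0,"z":-0.04,"twist":0},
  {"x":0,"y":0,"z":-0.055,"twist":0},
  {"x":0,"y":0,"z":-0.07,"twist":0},
  {"x":0,"y":0,"z":-0.078,"twist":0},
  {"x":0,"y":0,"z":-0.08,"twist":0},
])

```text
time: 12.55
tool_pos: [551.5, 323.3, 110.7]
tcp_rot: [3.139, 0.001, 2.271]
contact_force: [0.5, 0.4, -5.6]
grip_width: 13.9
finger_force: 30.0
```

```bash
python3 - <<'E'
from h import *
st()
s=cap("scene");w=cap("wrist")
o=np.zeros((600,800,3),np.uint8); o[:330,:440]=cv2.resize(crop(s,260,170,420,290,2.75),(440,330)); o[335:600,:353]=cv2.resize(crop(w,140,0,420,210,1),(353,265))
cv2.imwrite("pics/g1.png",o)
E
```

```text
{'time': np.float64(12.55), 'tool_pos': array([551.502, 323.277, 110.668]), 'tcp_rot': array([3.139e+00, 1.000e-03, 2.271e+00]), 'contact_force': array([ 0.467,  0.395, -5.63 ]), 'moment': array([-0.084,  0.009,  0.003]), 'grip_width': np.float64(13.866), 'finger_force': np.float64(29.993)}
```

View pics/g1.png

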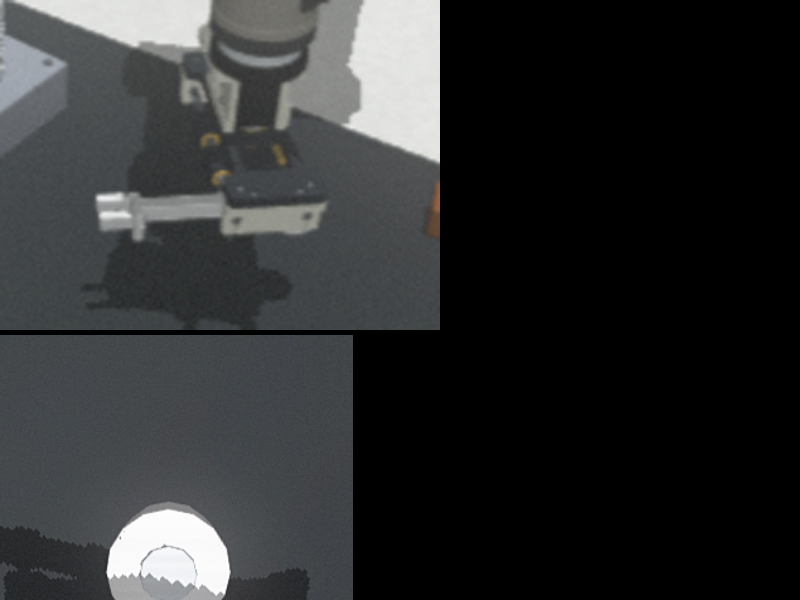

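The clamp is held level, with 5.6 N of weight and hardly any moment. The boss is at about (273,185) in the wrist image. I'll check the boss offset from the TCP and plan the carry.

```bash
python3 - <<'E'
from h import *
w=cap("wrist");s=cap("scene");o=bot.get_obs();p=o["tool_pos"];y=o["tcp_rot"][2]
b=ray(w,273.3,185,p[2]+9.6)[:2]-p[:2]; k=ray(s,300.7,247,p[2]-7.4)[:2]-p[:2]
u=np.array([np.cos(y),np.sin(y)]);v=np.array([np.sin(y),-np.cos(y)])
print("boss in tool",b@u,b@v,"fork",k@u,k@v)
f=go([551,323,260],2.271)
f2=go([560,100,260],YS)
f=go([*S(44,0),250],YS,f2)
f=go([*S(44,0),218.4],YS,f)
E
```

```text
boss in tool 48.06467952056935 0.37712414768439334 fork -105.18970758273495 -0.7092694402755715
go [-0.0002  0.0006 -0.152 ] -0.01
go [-0.1765 -0.1361 -0.152 ] -46.05
go [ 0.0182 -0.138   0.01  ] -0.0
go [ 0.     -0.      0.0316] -0.0
```

Request:
play_rows([
  {"x":0,"y":0,"z":-0.02,"twist":0},
  {"x":0,"y":0,"z":-0.05,"twist":0},
  {"x":-0.008,"y":-0.006,"z":-0.08,"twist":-3},
  {"x":-0.025,"y":-0.02,"z":-0.11,"twist":-8},
  {"x":-0.05,"y":-0.038,"z":-0.135,"twist":-14},
  {"x":-0.075,"y":-0.058,"z":-0.15,"twist":-20},
  {"x":-0.1,"y":-0.077,"z":-0.152,"twist":-26},
  {"x":-0.125,"y":-0.096,"z":-0.152,"twist":-32},
])

```text
time: 13.55
tool_pos: [557.9, 164.3, 260.8]
tcp_rot: [3.141, 0.0, 2.834]
contact_force: [0.5, 0.2, -5.5]
grip_width: 14.0
finger_force: 30.0
```

```bash
python3 - <<'E'
from h import *
st()
f=go([*S(45,0),258],YS)
E
```

```text
{'time': np.float64(13.55), 'tool_pos': array([557.854, 164.276, 260.767]), 'tcp_rot': array([3.141, 0.   , 2.834]), 'contact_force': array([ 0.532,  0.233, -5.462]), 'moment': array([ 0.   , -0.041,  0.009]), 'grip_width': np.float64(13.954), 'finger_force': np.float64(29.994)}
go [-0.0377 -0.1987  0.0028] -13.79
```

Request:
play_rows([
  {"x":-0.005,"y":-0.03,"z":0,"twist":-4},
  {"x":-0.012,"y":-0.063,"z":0,"twist":-8},
  {"x":-0.018,"y":-0.096,"z":0,"twist":-11},
  {"x":-0.024,"y":-0.129,"z":0,"twist":-13.8},
  {"x":-0.03,"y":-0.158,"z":0,"twist":-13.8},
  {"x":-0.034,"y":-0.18,"z":0,"twist":-13.8},
  {"x":-0.037,"y":-0.194,"z":0.001,"twist":-13.8},
  {"x":-0.0377,"y":-0.1987,"z":0.002,"twist":-13.8},
])

```text
time: 14.35
tool_pos: [532.6, -36.3, 258.1]
tcp_rot: [3.141, -0.001, 3.069]
contact_force: [0.7, 0.5, -5.3]
grip_width: 13.4
finger_force: 30.0
```

Request:
play_rows([
  {"x":0,"y":0,"z":0.002,"twist":0},
  {"x":0,"y":0,"z":0.008,"twist":0},
  {"x":0,"y":0,"z":0.016,"twist":0},
  {"x":0,"y":0,"z":0.024,"twist":0},
  {"x":0,"y":0,"z":0.031,"twist":0},
  {"x":0,"y":0,"z":0.036,"twist":0},
  {"x":0,"y":0,"z":0.039,"twist":0},
  {"x":0,"y":0,"z":0.039,"twist":0},
])

```text
time: 15.15
tool_pos: [532.7, -35.2, 219.2]
tcp_rot: [3.141, -0.001, 3.07]
contact_force: [0.5, 0.0, -5.6]
grip_width: 13.8
finger_force: 30.0
```

```bash
python3 - <<'E'
from h import *
st()
f=go([*S(45,0),218.4],YS)
s=cap("scene");t=cap("top")
o=np.zeros((600,800,3),np.uint8); o[:400,:560]=crop(s,150,130,290,230,4); o[:330,562:]=crop(t,300,160,379,270,3)[:, :238]
cv2.imwrite("pics/f1.png",o)
for n,c in(("s",s),("t",t)): print(n,[proj(c,q).round(1) for q in([*L,228],[*S(150,0),219],[*S(150,0),165],[*L,150])])
E
```

```text
{'time': np.float64(15.15), 'tool_pos': array([532.672, -35.154, 219.171]), 'tcp_rot': array([ 3.141e+00, -1.000e-03,  3.070e+00]), 'contact_force': array([ 0.523,  0.013, -5.636]), 'moment': array([ 0.042, -0.015,  0.086]), 'grip_width': np.float64(13.843), 'finger_force': np.float64(29.993)}
go [-0.001  -0.0013  0.0008] -0.25Traceback (most recent call last):
  File "<stdin>", line 5, in <module>
ValueError: could not broadcast input array from shape (330,237,3) into shape (330,238,3)
```

Request:
play_rows([
  {"x":-0.0005,"y":-0.0007,"z":0.0004,"twist":0},
  {"x":-0.001,"y":-0.0013,"z":0.0008,"twist":-0.2},
  {"x":-0.001,"y":-0.0013,"z":0.0008,"twist":-0.2},
  {"x":-0.001,"y":-0.0013,"z":0.0008,"twist":-0.2},
  {"x":-0.001,"y":-0.0013,"z":0.0008,"twist":-0.2},
  {"x":-0.001,"y":-0.0013,"z":0.0008,"twist":-0.2},
  {"x":-0.001,"y":-0.0013,"z":0.0008,"twist":-0.2},
  {"x":-0.001,"y":-0.0013,"z":0.0008,"twist":-0.2},
])

```text
time: 16.05
tool_pos: [533.7, -36.6, 218.8]
tcp_rot: [3.142, -0.0, 3.074]
contact_force: [-0.4, 0.1, -4.9]
grip_width: 13.9
finger_force: 30.0
```

```bash
python3 - <<'E'
from h import *
st()
f=go([*S(45,0),218.4],YS)
s=cap("scene");t=cap("top")
o=np.zeros((600,800,3),np.uint8); a=crop(s,150,120,290,220,4); o[:400,:560]=a; b=crop(t,300,160,379,270,3); o[:b.shape[0],562:562+b.shape[1]]=b
cv2.imwrite("pics/f2.png",o)
for n,c in(("s",s),("t",t)):
  for q in([*L,228],[*S(150,0),219],[*S(150,0),165],[*L,150]):
    p=proj(c,q); print(n,((p-[150,120])*4 if n=="s" else (p-[300,160])*3+[562,0]).round(0))
E
```

```text
{'time': np.float64(16.05), 'tool_pos': array([533.691, -36.551, 218.805]), 'tcp_rot': array([ 3.142, -0.   ,  3.074]), 'contact_force': array([-0.423,  0.116, -4.878]), 'moment': array([-0.039, -0.06 , -0.01 ]), 'grip_width': np.float64(13.942), 'finger_force': np.float64(29.993)}
go [0.0001 0.     0.0004] -0.04
s [355.  85.]
s [185. 193.]
s [194. 268.]
s [360. 189.]
t [667. 237.]
t [677.  73.]
t [668.  82.]
t [656. 241.]
```

View pics/f2.png

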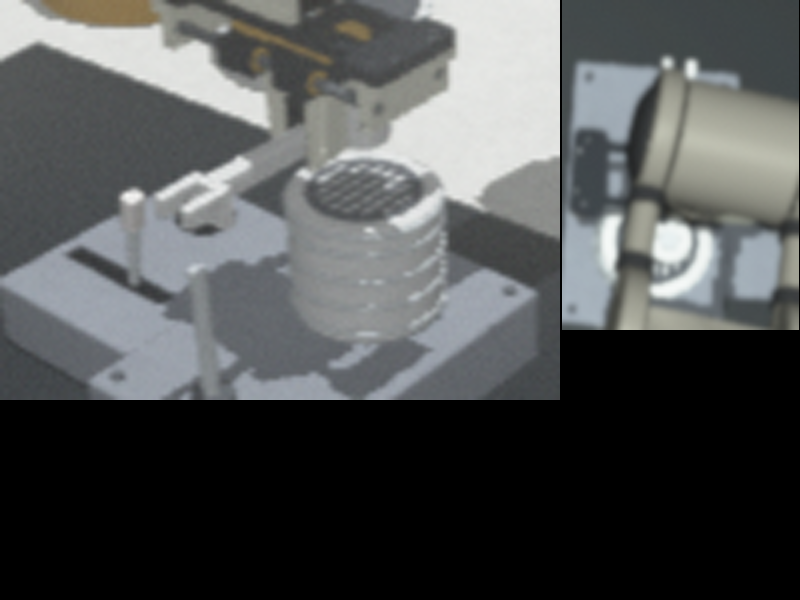

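The scene crop shows the lever still up, the clamp level, and the fork slot at about (191,198) above the post top at (196,268). The top crop shows the boss at about (671,240) over the lid. I'll check the boss offset numerically.

```bash
python3 - <<'E'
from h import *
t=cap("top"); g=crop(t,318,222,352,260,1)
g=cv2.cvtColor(g,cv2.COLOR_BGR2GRAY)
print("cols",list(range(318,352)))
for r in range(6,32): print(222+r,' '.join(f"{x:3d}" for x in g[r]))
for q in([*L,228],[*L,150]): print(proj(t,q))
E
```

```text
cols [318, 319, 320, 321, 322, 323, 324, 325, 326, 327, 328, 329, 330, 331, 332, 333, 334, 335, 336, 337, 338, 339, 340, 341, 342, 343, 344, 345, 346, 347, 348, 349, 350, 351]
228  85  78  69  61  73  99 123 138 146 150 150 143 129 104  75  52  46  56  68  76  76  76  76  78  80  84  88  92  95  97  98 102 103 107
229 104  95  82  70  84 111 134 148 155 159 159 154 141 119  86  57  45  48  58  68  73  76  78  77  75  75  78  82  86  87  88  90  93  96
230 121 113  95  80  91 117 138 152 158 162 160 155 143 122  90  59  48  53  61  69  74  79  85  86  83  82  81  81  81  80  81  83  85  88
231 160 144 112  88  98 122 141 152 159 161 160 154 142 120  88  61  57  66  78  87  86  83  84  88  92  95  92  87  82  81  81  80  83  87
232 209 178 128  94 104 127 143 154 160 161 159 152 139 119  90  69  73  92 107 113 108  96  82  75  83  89  88  85  82  83  82  81  84  92
233 226 185 124  95 109 131 146 155 161 161 159 152 140 129 117 103 113 139 156 154 141 123  97  76  66  66  67  70  72  76  76  74  78  87
234 220 165 110  97 115 134 148 157 161 161 157 151 145 158 171 166 174 201 213 206 
[... 2069 characters left out ...]
32 162 155 169 190 167 142 151 156 137 127 152 197 230 242 243 238 226 204 182 171 154
250 114  85  81  86  95  99  97  95  91  84  78  87 129 157 152 171 191 163 129 130 136 136 149 186 224 240 244 241 230 214 192 178 170 152
251 131  95  85  93 104 109 109 106 104  99  91  89 117 140 138 153 167 146 125 127 142 163 192 222 237 243 243 236 220 198 182 173 164 148
252 131  96  86  97 112 118 118 116 113 109 101  94 107 123 124 132 138 138 144 160 185 212 229 239 243 243 238 228 207 186 177 166 150 131
253 117  92  88 104 119 125 125 123 121 118 111 107 116 126 131 141 157 172 194 216 229 239 244 245 244 238 228 214 194 180 173 159 134 114
[334.92856556 238.96390201]
[331.1835297 240.1938602]
```

The boss is at (335.4,240.3) against a target of (334.9,239.0). That is about 3 mm short towards the robot, which matches the 48 mm wrist measurement. I'll shift by 2.5 mm.

Request:
play_rows([
  {"x":-0.001,"y":0.0004,"z":0,"twist":0},
  {"x":-0.002,"y":0.0008,"z":0,"twist":0},
  {"x":-0.0027,"y":0.0008,"z":0,"twist":0},
  {"x":-0.0027,"y":0.0008,"z":0,"twist":0},
  {"x":-0.0027,"y":0.0008,"z":0,"twist":0},
  {"x":-0.0027,"y":0.0008,"z":0,"twist":0},
  {"x":-0.0027,"y":0.0008,"z":0,"twist":0},
  {"x":-0.0027,"y":0.0008,"z":0,"twist":0},
])

```text
time: 17.0
tool_pos: [536.5, -36.0, 218.8]
tcp_rot: [3.142, 0.0, 3.074]
contact_force: [0.3, 0.1, -5.5]
grip_width: 13.5
finger_force: 30.0
```

```bash
python3 - <<'E'
from h import *
st()
print(bot.close_job())
E
```

```text
{'time': np.float64(17.0), 'tool_pos': array([536.458, -35.977, 218.843]), 'tcp_rot': array([3.142, 0.   , 3.074]), 'contact_force': array([ 0.264,  0.121, -5.527]), 'moment': array([ 0.012, -0.   ,  0.007]), 'grip_width': np.float64(13.506), 'finger_force': np.float64(29.993)}
the job is handed in; nothing more can be done
None
```

I handed the job in at 17 s with no verdict returned: the lever tripped and now stands up by itself, and the clamp arm is still held level about 4 cm above the lid, boss over the lid and fork over the post to within about 3 mm by the cameras.

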